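# Snap the cap onto the oil sprayer

### The arm

A 6-joint arm with a two-finger parallel gripper is mounted at the origin on a cart in front of the work surface, level with it; the furniture and walls round the work are solid. World frame = base frame: x ahead of the robot, y to its left, z up, the work surface at z = 0. Lengths are in mm, angles in rad, forces in N, time in s.
With the tool pointing down it reaches from about 425 to 950 mm from the base axis. Payload 14.7 kg.
Tool frame: the origin (TCP) lies on the centre line of the jaws, within the pads' length; the fingertips stand 25 mm ahead of it and the grasp point (between the pads) lies 6 mm ahead of it (r.tip_extent is the distance from the TCP to the fingertips, in mm); z points along the fingers, y is the line along which they close (so a half turn about z gives the same grasp; the last joint's range is limited). The gripper opens to 85 mm and grips with 20 to 120 N. Pads are 22 mm wide; open, the fingers measure 114 mm over their backs; the gripper's body (76 mm by 85 mm) begins 54 mm behind the grasp point. The pads swing forward as they close: fully open they stand 13 mm farther back than shut.
Start: joints at [1.097, 0.48, 1.596, -0, 1.065, -0.047], TCP at [269.05, 591.696, 256.297] pointing down, gripper open.
Joint ranges: [-2.75, 2.75], [-0.82, 2.05], [0.23, 2.67], [-1.56, 4.7], [0.09, 2.69], [-2.92, 2.92]. Speed limits (rad/s): [1.89, 1.89, 2.39, 3.01, 3.01, 3.01].

### API

Orientations are given as a rotation vector (axis times angle).
In Python, from rig import r, camera gives the robot as it stands.
- The arm moves only by the tool jog_arm, never from a script. Its arguments are lists of equal length, an entry for each row: "translation": the shift along the world's x, y, z in m, a list of three; "rotation": the turn, a rotation vector about the world's x, y, z in rad, a list of three; "hand": the opening, from 0 (shut) to 1 (fully open). In form: {"translation": [[tx, ty, tz], ...], "rotation": [[ax, ay, az], ...], "hand": [hand, ...]}. A call has 1 to 8 rows; each row is the pose to reach, as a shift and turn from the pose commanded when the call began; what a row does not reach only later rows make up. A row lasts 1/8 s, in which the tool goes at most 62.5 mm and 10.7 degrees, less where a joint would pass 70% of its speed; a pose out of reach is approached as far as the arm can. A call with a gripper value outside its range is refused whole. The fingers move at their own pace and stop on an object; "newtons" is the grip in N (left out, the last holds). Time passes only in rows, so rows that repeat a pose let the fingers close. It gives the time, the measured TCP pose, the force, the opening and the grip force at its end, in the units of the state.
- r.read_state(): the state, without advancing time (a new reading comes with each control period).
- camera(name): name is "scene" or "top" or "wrist"; returns a dict with "image" (384x512x3 uint8, red, green, blue), "depth" (384x512 float32, mm along the optical axis (not along the pixel's ray), 0 where there is no reading), "vfov" (degrees; the focal length in pixels is half the picture's height over the tangent of half this angle, whatever the lens; pixels are square), "cx", "cy" (the principal point, pixels), "k1" (the pictures are not rectified: a ray, as slopes to the right and down, at radius r is drawn at 1 + k1 r^2 times it, then the intrinsics apply), "rvec" (rotation vector, rad) and "tvec" (3), from world to camera coordinates, as OpenCV has them; the wrist camera has in their place "T_tool_cam" (4x4, takes a point from camera to tool coordinates, whose origin is the TCP and whose axes are the flange's). Camera axes: x right, y down, z forward; pixel columns grow to the right and rows downward; lengths in mm; the calibration is good to about 2 mm. A picture is of the moment at which its call begins: read the wrist's pose just before it.
- r.sign_off(): hands the job in; it is judged then, once.
The state is a dict: "time_s": time; "q": joint angles; "qvel": joint speeds; "tau": joint torques, N m; "position": TCP position; "tcp_rot": TCP orientation; "contact_force": force on the tool from outside, world axes, zero at the start; "ft_torque": the same for the moment, N m; "opening": finger opening in mm; "grasp_force": force on a finger pad.
Only numpy, scipy, OpenCV 4.12 (cv2) and the standard library are available. Lean on these libraries where they do the work, as an engineer would, in place of code of your own. Each camera call takes 0.05 s, during which the arm holds its last target. There are 200 camera calls.

### The job

The oil sprayer without a cap has just been washed and put back together: check its spray button by pressing it fully down and letting it spring all the way up again, then take the loose cap from the worktop, set it mouth down over the sprayer's collar and press until it clicks past the catches, and keep pressing until its rim sits fully home on the shoulder. Finish like that, still pressing the cap firmly (but without brute force) down onto the sprayer: do not let up. The sprayer stays upright on the worktop about where it stands, and the second, already capped sprayer and the salt shaker nearby are left alone.

Things in the scene. Friction and masses are not known exactly. Their poses are not given: they have to be found in the camera images.
- sprayer: Open oil sprayer, loose, upright, 0.45 kg: steel body 61 mm in diameter and 112 mm high, black foot band; its flat top, 53 mm wide, is the shoulder. On it stands a black collar, 40 mm in diameter, 22 mm high, top edge chamfered 4 mm; the white spray button rises from it. Origin: centre of the underside, z up; shoulder at z = 112 mm, collar top at 134 mm.
- catches (a point): Point on the sprayer's axis, 121 mm above its origin, at the height of six springy catches round the collar that bulge to 46 mm in diameter. The cap's bead meets them with the rim about 9 mm above the shoulder; the push peaks at 5 to 12 N with the rim about 8 mm above it, drops, and the cap is drawn down; then the rim meets the shoulder hard. Any turn of the cap fits.
- spray_button (a joint): The white spray button, travel in m along the sprayer's axis: 0 is up (at rest), 0.005 fully down; a spring pushes it back, about 1.5 N at the top and 4 N fully down.
- button_top (a point): Centre of the top of the spray button (a round head 18 mm in diameter, 149 mm above the worktop when up); it moves with the button.
- cap: Loose steel cap of the sprayer, a cup standing mouth down on the worktop: 52 mm in outer diameter, 46 mm high, 43 mm deep, wall 2.5 mm, 0.04 kg; a black bead inside (42.6 mm clear width), 4 mm above the rim. Origin: centre of the mouth (rim plane), z up towards the closed end. Fully home, its origin is 112 mm above the sprayer's origin.
- capped_sprayer: The other sprayer of the pair, loose, with its cap already on: same steel body, 61 mm in diameter, 158 mm high with the 52 mm wide cap. Origin: centre of the underside. Leave it alone.
- salt_shaker: Salt shaker, glass with a grey top, 44 mm in diameter, 90 mm high, loose, behind the sprayers. Origin: centre of the underside. Leave it alone.
Mind the look-alikes: they are no part of the job. What is shaped like the cap but blue or purple is not meant.

How it is judged:
By the outcome, as a careful person would: the job done as asked, in the order asked, and still so for the second after the job is handed in, while the arm keeps its last pose, push and grip.
It also fails if it takes over 46 s, if anything falls off the work surface, if the arm or the gripper's body presses on something with over 40 N, if the wrist force passes 120 N, or if a joint passes its speed limit or range.

## Working session

There is one attempt and no reset: what is moved stays moved. The work goes in short steps, Python scripts to look and compute and a tool call to move; the robot and the scene stay as the last step left them, time stands still between calls to the robot, and variables do not carry over. Pictures are saved under pics/ and viewed, at most 10 in all, crops included, and the job is handed in when it is done.

Besides the shell and the picture viewer there is one more tool, called by a JSON object that holds its "fn" and its "kwargs". jog_arm: Moves the arm, as the interface text tells. Its arguments: {"type":"object","properties":{"translation":{"type":"array"},"rotation":{"type":"array"},"hand":{"type":"array"},"newtons":{"type":"number"}},"required":["translation","rotation","hand"]}

```bash
ls; mkdir -p pics
cat > h.py <<'E'
import numpy as np, cv2
from rig import r, camera
def K(c):
    f=c["image"].shape[0]/2/np.tan(np.radians(c["vfov"]/2)); return f
def pose(c,st=None):
    if "rvec" in c and c["rvec"] is not None:
        R=cv2.Rodrigues(np.array(c["rvec"],float))[0].T; return R,-R@np.array(c["tvec"],float).ravel()
    Rt=cv2.Rodrigues(np.array(st["tcp_rot"],float))[0]; T=np.array(c["T_tool_cam"])
    return Rt@T[:3,:3], Rt@T[:3,3]+np.array(st["position"])
def rays(c,uv):
    f=K(c); d=(np.atleast_2d(uv).astype(float)-[c["cx"],c["cy"]])/f; s=d.copy()
    for _ in range(20): s=d/(1+c["k1"]*(s**2).sum(1,keepdims=True))
    return np.c_[s,np.ones(len(s))]
def onplane(c,uv,z,st=None):
    R,o=pose(c,st); d=rays(c,uv)@R.T; return o+d*((z-o[2])/d[:,2])[:,None]
def cloud(c,st=None):
    R,o=pose(c,st); h,w=c["depth"].shape; v,u=np.mgrid[:h,:w]
    P=rays(c,np.c_[u.ravel(),v.ravel()])*c["depth"].reshape(-1,1)
    return (P@R.T+o).reshape(h,w,3)
def save(n,im): cv2.imwrite("pics/"+n,cv2.cvtColor(im,cv2.COLOR_RGB2BGR))
E
python3 - <<'E'
from h import *
st=r.read_state(); print(st)
for n in("scene","top"):
    c=camera(n); save(n+"0.png",c["image"]); np.save(n+"0.npy",cloud(c)); print(n,c["vfov"],pose(c)[1])
E
```

```text
pics
{'time_s': 0.0, 'q': array([ 1.09740556e+00,  4.80835145e-01,  1.59689419e+00,  3.26985969e-05,
        1.06511877e+00, -4.66251899e-02]), 'qvel': array([ 0.00032393,  0.00116994, -0.00101342,  0.00080676,  0.00101264,
        0.00213335]), 'tau': array([ 1.94853361e-03, -9.50659060e+01, -4.30179155e+01,  2.10943963e-04,
        1.23183802e-02, -2.76454819e-05]), 'position': array([268.85698402, 591.34904811, 255.66266252]), 'tcp_rot': array([-6.65236206e-01, -3.06999350e+00,  1.89401752e-03]), 'contact_force': array([-0.42505204, -0.07216601,  0.62238896]), 'ft_torque': array([ 0.00677991, -0.00513154, -0.00181982]), 'grasp_force': 0.0, 'opening': 85.37846302840845}
scene 45.2179545684755 [  34.73315878 -620.27131045  522.19276745]
top 44.70730782548802 [ 336.25100283   99.06355727 1011.71776197]
```

View pics/scene0.png

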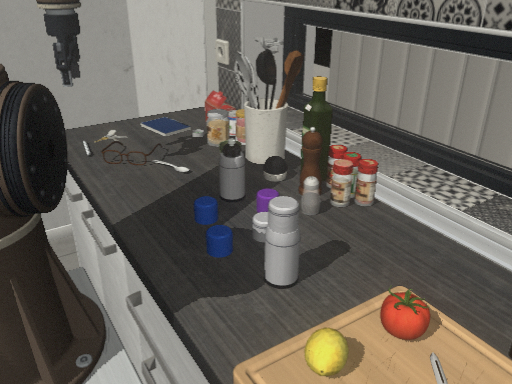

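View pics/top0.png

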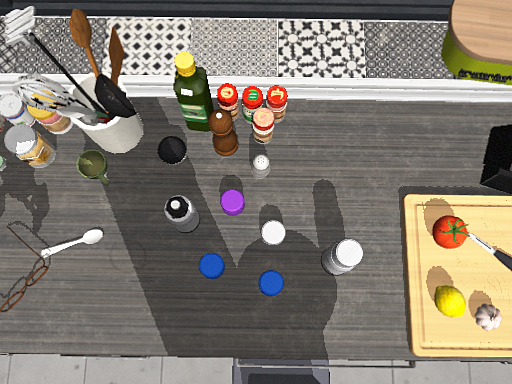

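Top view: the open sprayer is at (180,210) with a white button. Cap candidates are steel (273,232), blue (211,265) and (271,283), and purple (232,202); the steel one fits the description. The capped sprayer is at (345,255) and the salt shaker at (261,163). In the scene view the cap is at (262,227) and the sprayer at (232,170).

Run:
```python
from h import *
P=np.load("top0.npy"); S=np.load("scene0.npy")
def rep(n,P,u,v,w,z0,z1):
    q=P[v-w:v+w,u-w:u+w].reshape(-1,3); q=q[(q[:,2]>z0)&(q[:,2]<z1)]
    if len(q)<5: print(n,"none");return
    (c,rad)=cv2.minEnclosingCircle(q[:,:2].astype(np.float32)); print(n,len(q),np.median(q,0).round(1),"circ",np.round(c,1),round(rad,1))
    return q
def fit(q): # circle LSQ of points at a wall
    A=np.c_[2*q[:,:2],np.ones(len(q))]; s=np.linalg.lstsq(A,(q[:,:2]**2).sum(1),rcond=None)[0]; return s[:2].round(1),round(float(np.sqrt(s[2]+s[:2]@s[:2])),1)
rep("cap top",P,273,232,18,38,60)
rep("button",P,180,205,20,143,165)
rep("collar",P,180,208,24,126,140)
rep("shoulder",P,180,208,28,106,118)
rep("capped",P,347,250,24,150,170)
rep("salt",P,261,163,14,70,110)
rep("purple",P,232,202,16,38,60);rep("blue1",P,211,265,16,38,60);rep("blue2",P,271,283,16,38,60)
rep("pepper",P,223,130,22,60,300)
rep("table",P,300,300,8,-20,20)
q=rep("spr body",S,232,180,22,20,100); 
if q is not None: print(fit(q))
q=rep("cap scene",S,262,226,14,5,42); 
if q is not None: print(fit(q))
# ray cast of masks in top
c=camera("top"); hsv=cv2.cvtColor(c["image"],cv2.COLOR_RGB2HSV)
save("crop.png",cv2.resize(np.hstack([c["image"][180:250,145:215],c["image"][197:267,238:308]]),None,fx=5,fy=5,interpolation=cv2.INTER_CUBIC))
m=((hsv[...,1]<60)&(hsv[...,2]>150)).astype(np.uint8)
n,l,s,ce=cv2.connectedComponentsWithStats(m)
for (u,v,z) in((273,232,46),(181,203,149)):
    for i in range(1,n):
        if abs(ce[i]-[u,v]).max()<8 and s[i,4]>15: print(u,s[i],ce[i],onplane(c,ce[i],z))
```

```text
cap top 461 [496.5  64.   45.1] circ [497.1  64.5] 26.2
button 70 [529.3 254.3 147.9] circ [530.2 255.1] 9.7
collar 267 [526.3 251.8 132.5] circ [529.1 254.6] 21.4
shoulder 235 [518.4 245.4 111.1] circ [529.  254.7] 28.2
capped 618 [442.1 -70.2 156.8] circ [442.9 -71.3] 26.3
salt 209 [636.6  93.1  84.6] circ [639.5  92.6] 17.0
purple 440 [562.6 152.   45.1] circ [562.7 152.4] 26.0
blue1 487 [425. 192.  45.] circ [425.9 192.2] 26.1
blue2 494 [391.5  67.4  45. ] circ [391.9  67.7] 25.7
pepper 871 [697.3 175.2 140.3] circ [731.1 170.5] 51.9
table 256 [359.4   4.9  -1. ] circ [359.4   4.9] 22.5
spr body 810 [514.8 228.2  59.3] circ [493.9 208.5] 64.5
(array([496.6, 205.1]), 40.9)
cap scene 204 [476.5  50.3  24.7] circ [480.4  55.1] 18.7
(array([491.8,  59.4]), 18.7)
273 [262 220  23  25 451] [272.98004435 232.03104213] [[495.41474967  63.94527681  46.        ]]
181 [171 200   9   9  63] [174.80952381 204.03174603] [[529.07552403 254.14509739 149.        ]]
```

View pics/crop.png

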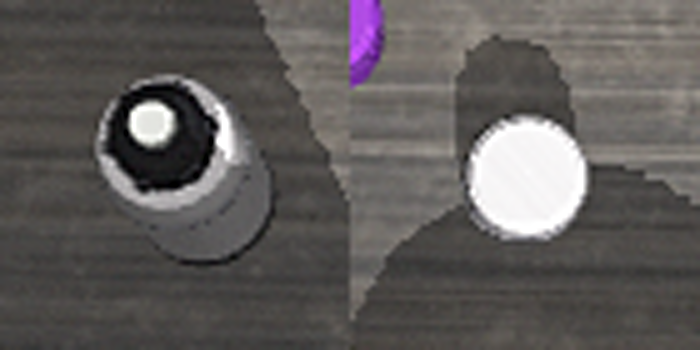

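The crop shows the open sprayer with its white button on the left and the uncoloured steel cap on the right, so the choice is confirmed. The measured sizes match: cap radius 26, collar 21, button height 148. I'm moving above the sprayer with the fingers closing.

{"fn": "jog_arm", "kwargs": {"translation": [[0.26,-0.337,0],[0.26,-0.337,0],[0.26,-0.337,0],[0.26,-0.337,0],[0.26,-0.337,0],[0.26,-0.337,0],[0.26,-0.337,0],[0.26,-0.337,0]], "rotation": [[0,0,0],[0,0,0],[0,0,0],[0,0,0],[0,0,0],[0,0,0],[0,0,0],[0,0,0]], "hand": [0,0,0,0,0,0,0,0]}}

```text
time_s: 1.15
position: [530.9, 251.9, 256.1]
tcp_rot: [0.671, 3.069, -0.001]
contact_force: [-0.1, 1.0, -0.9]
opening: 0.1
grasp_force: 0.0
```

Run:
```python
from h import *
st=r.read_state(); print(st["position"],st["tcp_rot"],r.tip_extent, cv2.Rodrigues(st["tcp_rot"])[0].round(2).tolist())
c=camera("wrist"); P=cloud(c,st); save("w1.png",c["image"])
for n,a,b in(("btn",144,155),("collar",131,138),("shoulder",108,115)):
    m=(P[...,2]>a)&(P[...,2]<b)&(c["depth"]>0)&(np.hypot(P[...,0]-529,P[...,1]-254)<45)
    q=P[m]
    if len(q)>5:print(n,len(q),np.median(q,0).round(1),cv2.minEnclosingCircle(q[:,:2].astype(np.float32)))
```

```text
[530.88207701 251.87810877 256.07051414] [ 6.71237781e-01  3.06875091e+00 -6.18007472e-04] 25.0 [[-0.91, 0.42, 0.0], [0.42, 0.91, -0.0], [-0.0, -0.0, -1.0]]
btn 474 [528.5 255.1 149.2] ((529.528076171875, 254.9524688720703), 9.026496887207031)
collar 1380 [524.6 256.8 134.2] ((528.9591674804688, 255.1001434326172), 20.08172035217285)
shoulder 1090 [514.7 263.5 112.3] ((528.9651489257812, 254.81141662597656), 27.777103424072266)
```

View pics/w1.png

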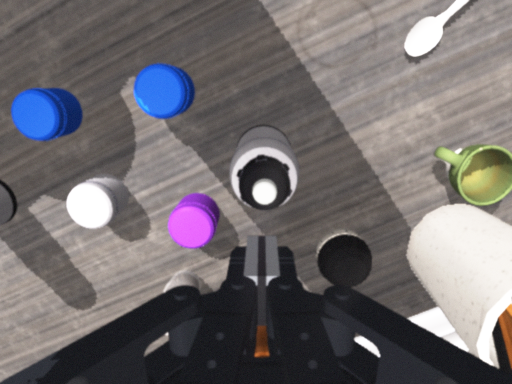

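The wrist view shows the button at (264,190), right under the closed fingers. The sprayer axis is at (529.2, 254.9).

{"fn": "jog_arm", "kwargs": {"translation": [[0,0,-0.04],[0,0,-0.06],[0,0,-0.07],[0,0,-0.073],[0,0,-0.073],[0,0,-0.073]], "rotation": [[0,0,0],[0,0,0],[0,0,0],[0,0,0],[0,0,0],[0,0,0]], "hand": [0,0,0,0,0,0]}}

```text
time_s: 1.95
position: [529.4, 254.9, 184.0]
tcp_rot: [0.665, 3.069, 0.001]
contact_force: [-0.1, 0.1, -0.3]
opening: -0.3
grasp_force: 0.0
```

{"fn": "jog_arm", "kwargs": {"translation": [[0,0,-0.004],[0,0,-0.008],[0,0,-0.01],[0,0,-0.012],[0,0,-0.012],[0,0,-0.012]], "rotation": [[0,0,0],[0,0,0],[0,0,0],[0,0,0],[0,0,0],[0,0,0]], "hand": [0,0,0,0,0,0]}}

```text
time_s: 2.7
position: [529.1, 254.7, 171.4]
tcp_rot: [0.665, 3.07, 0.0]
contact_force: [-0.8, -0.1, 1.9]
opening: 0.3
grasp_force: 1.4
```

{"fn": "jog_arm", "kwargs": {"translation": [[0,0,-0.001],[0,0,-0.002],[0,0,-0.003],[0,0,-0.0035],[0,0,-0.0035],[0,0,-0.0035]], "rotation": [[0,0,0],[0,0,0],[0,0,0],[0,0,0],[0,0,0],[0,0,0]], "hand": [0,0,0,0,0,0]}}

```text
time_s: 3.45
position: [529.6, 255.0, 168.8]
tcp_rot: [0.665, 3.069, 0.002]
contact_force: [-3.8, -1.3, 18.9]
opening: 0.2
grasp_force: 9.0
```

The button is fully down: the tip is at about 144 mm and the force of 19 N is the hard stop. I'm letting it up and checking it.

{"fn": "jog_arm", "kwargs": {"translation": [[0,0,0.005],[0,0,0.03],[0,0,0.08],[0,0,0.092],[0,0,0.092]], "rotation": [[0,0,0],[0,0,0],[0,0,0],[0,0,0],[0,0,0]], "hand": [0,0,0,0,0]}}

```text
time_s: 4.08
position: [529.3, 254.8, 260.2]
tcp_rot: [0.665, 3.069, 0.001]
contact_force: [-0.2, 0.3, -0.4]
opening: -0.1
grasp_force: 0.0
```

```bash
cat > look.py <<'E'
from h import *
st=r.read_state(); print(st["time_s"],st["position"])
c=camera("wrist"); P=cloud(c,st); save("wl.png",c["image"])
for n,a,b,x,y,R in(("btn",141,156,529,254,14),("collar",131,138,529,254,45),("shoulder",108,115,529,254,45),("cap",40,52,496,64,40)):
    m=(P[...,2]>a)&(P[...,2]<b)&(c["depth"]>0)&(np.hypot(P[...,0]-x,P[...,1]-y)<R)
    q=P[m]
    if len(q)>5:print(n,len(q),np.median(q,0).round(1),cv2.minEnclosingCircle(q[:,:2].astype(np.float32)))
E
python3 look.py
```

```text
4.075 [529.33708476 254.81384759 260.21570823]
btn 482 [528.2 255.2 149.1] ((529.4671020507812, 255.02560424804688), 9.205720901489258)
collar 1334 [524.9 256.8 134.2] ((529.1787719726562, 254.84402465820312), 20.027345657348633)
shoulder 1042 [514.7 264.2 112.4] ((528.9352416992188, 254.8531951904297), 27.791019439697266)
cap 1649 [496.5  66.8  46.5] ((497.2057189941406, 63.899166107177734), 26.4050235748291)
```

The button is back up at 149 mm and the sprayer hasn't moved. Next is the cap.

{"fn": "jog_arm", "kwargs": {"translation": [[-0.0325,-0.19,0],[-0.0325,-0.19,0],[-0.0325,-0.19,0],[-0.0325,-0.19,0],[-0.0325,-0.19,-0.06],[-0.0325,-0.19,-0.12],[-0.0325,-0.19,-0.12],[-0.0325,-0.19,-0.12]], "rotation": [[0,0,0],[0,0,0],[0,0,0],[0,0,0],[0,0,0],[0,0,0],[0,0,0],[0,0,0]], "hand": [1,1,1,1,1,1,1,1]}}

```text
time_s: 5.12
position: [497.0, 65.1, 140.7]
tcp_rot: [-0.665, -3.07, -0.0]
contact_force: [-0.4, 0.6, 0.1]
opening: 85.2
grasp_force: 0.0
```

```bash
python3 look.py
```

```text
5.125 [497.02421232  65.10521126 140.72585441]
cap 4069 [494.9  64.6  46.4] ((496.84442138671875, 63.68700408935547), 25.76993751525879)
```

View pics/wl.png

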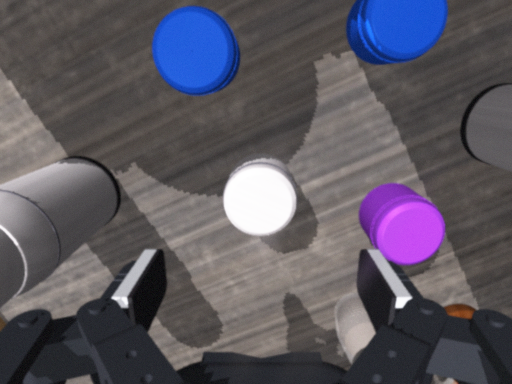

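The wrist view shows the steel cap at (260,200), centred between the open fingers, with blue and purple caps clear of them. I'm descending and gripping.

{"fn": "jog_arm", "kwargs": {"translation": [[0,-0.001,-0.05],[0,-0.001,-0.09],[0,-0.001,-0.107],[0,-0.001,-0.107],[0,-0.001,-0.107],[0,-0.001,-0.107],[0,-0.001,-0.107],[0,-0.001,-0.107]], "rotation": [[0,0,0],[0,0,0],[0,0,0],[0,0,0],[0,0,0],[0,0,0],[0,0,0],[0,0,0]], "hand": [1,1,1,1,0.4,0.4,0.4,0.4], "newtons": 60}}

```text
time_s: 6.18
position: [497.6, 63.8, 34.5]
tcp_rot: [0.665, 3.068, 0.001]
contact_force: [-2.2, 0.3, 20.5]
opening: 51.3
grasp_force: 58.8
```

{"fn": "jog_arm", "kwargs": {"translation": [[0,0,0.002],[0,0,0.02],[0,0,0.07],[0,0,0.13],[0,0,0.18],[0,0,0.18]], "rotation": [[0,0,0],[0,0,0],[0,0,0],[0,0,0],[0,0,0],[0,0,0]], "hand": [0.4,0.4,0.4,0.4,0.4,0.4]}}

```text
time_s: 6.92
position: [498.7, 63.9, 217.1]
tcp_rot: [0.664, 3.063, 0.003]
contact_force: [0.4, -0.2, -0.3]
opening: 50.9
grasp_force: 62.5
```

Run:
```python
from h import *
st=r.read_state(); print(st["time_s"],st["position"],st["opening"],st["grasp_force"],st["contact_force"])
Rt=cv2.Rodrigues(st["tcp_rot"])[0]
for n in("wrist","scene"):
    c=camera(n); save("held_%s.png"%n,c["image"]); P=cloud(c,st); L=(P-st["position"])@Rt
    hsv=cv2.cvtColor(c["image"],cv2.COLOR_RGB2HSV)
    m=(c["depth"]>0)&(np.hypot(L[...,0],L[...,1])<34)&(L[...,2]>-18)&(L[...,2]<60)
    q=L[m]; b=(hsv[...,2]>110)[m]; print(n,len(q),q.min(0),q.max(0),np.percentile(q,[2,50,98],0).round(1).tolist())
    q=q[b]
    if len(q):print("bright",np.percentile(q,[0,2,50,98,100],0).round(1).tolist())
    if n=="scene":
        v,u=np.nonzero(m); print(u.min(),u.max(),v.min(),v.max()); 
        save("held_crop.png",cv2.resize(c["image"][max(0,v.min()-40):v.max()+40,max(0,u.min()-40):u.max()+40],None,fx=5,fy=5))
```

```text
6.925 [498.65991058  63.88373984 217.12956016] 50.94359003742429 62.49589981860481 [ 0.40277283 -0.16396224 -0.31753086]
wrist 18323 [-25.18816453 -32.39880055 -17.98449046] [26.84407198 33.22994956 34.51856457] [[-18.7, -29.1, -16.3], [10.1, -0.5, -11.5], [25.9, 28.4, 27.4]]
bright [[-25.1, -32.4, -17.8], [-19.1, -29.5, -13.5], [10.4, -1.0, -11.6], [25.9, 28.8, 27.6], [26.8, 33.2, 34.5]]
scene 546 [-26.09080685 -33.70182453 -17.19775575] [25.58758911 29.33596432 37.21637484] [[-23.4, -32.7, -12.6], [10.4, -19.4, 11.6], [25.1, 25.4, 36.0]]
bright [[-23.9, -33.5, -13.2], [-6.0, -32.2, -10.0], [14.9, -18.8, 11.0], [25.1, 14.4, 35.9], [25.5, 27.1, 36.9]]
253 280 125 161
```

View pics/held_crop.png

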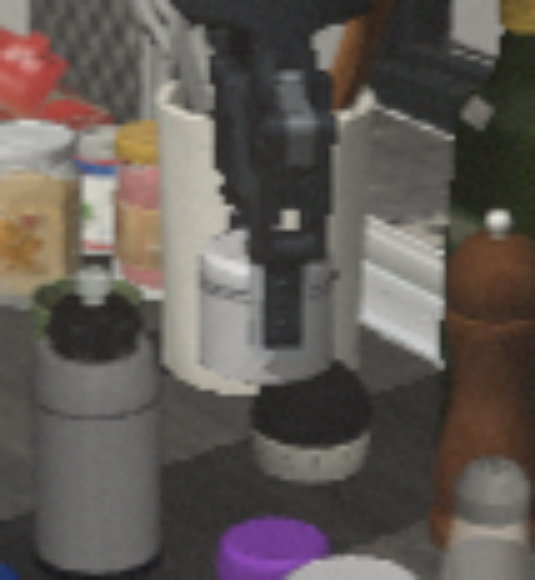

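The cap hangs straight in the jaws with its rim about 34.5 mm ahead of the TCP, and its centre is offset about 0.8 mm along tool x. I'm moving over the sprayer.

{"fn": "jog_arm", "kwargs": {"translation": [[0.0333,0.191,0.005],[0.0333,0.191,0.005],[0.0333,0.191,0.005],[0.0333,0.191,0.005],[0.0333,0.191,0.005],[0.0333,0.191,0.005],[0.0333,0.191,0.005]], "rotation": [[0,0,0],[0,0,0],[0,0,0],[0,0,0],[0,0,0],[0,0,0],[0,0,0]], "hand": [0.4,0.4,0.4,0.4,0.4,0.4,0.4]}}

```text
time_s: 7.9
position: [529.7, 253.5, 217.7]
tcp_rot: [-0.668, -3.069, 0.001]
contact_force: [-0.3, -0.1, -0.0]
opening: 50.7
grasp_force: 62.7
```

Run:
```python
from h import *
st=r.read_state(); print(st["time_s"],st["position"],st["opening"])
c=camera("wrist"); P=cloud(c,st)
Rt=cv2.Rodrigues(st["tcp_rot"])[0];L=(P-st["position"])@Rt
m=(c["depth"]>0)&(abs(L[...,2]+11.6)<2)&(np.hypot(L[...,0],L[...,1])<27)&(L[...,0]>5)
q=P[m]; print("captop",len(q),L[m].max(0),L[m][:,2].mean(), np.polyfit(L[m][:,0],L[m][:,2],1),np.polyfit(L[m][:,1],L[m][:,2],1))
c=camera("top"); P=cloud(c)
for a,b in((108,116),(130,138),(20,100)):
    m=(P[...,2]>a)&(P[...,2]<b)&(np.hypot(P[...,0]-529,P[...,1]-254)<40); print(a,m.sum(),P[m].min(0) if m.any() else 0,P[m].max(0) if m.any() else 0)
```

```text
7.9 [529.74243279 253.45524801 217.67031938] 50.68266976997927
captop 4920 [25.3266635  25.08820716 -9.6053225 ] -11.7110155196089 [  0.05103869 -12.40902556] [ 1.26950928e-03 -1.17105932e+01]
108 0 0 0
130 0 0 0
20 0 0 0
```

Run:
```python
from h import *
st=r.read_state(); c=camera("wrist"); P=cloud(c,st)
Rt=cv2.Rodrigues(st["tcp_rot"])[0];L=(P-st["position"])@Rt
def pl(m,n):
    q=L[m]; A=np.c_[q[:,:2],np.ones(len(q))]
    for _ in range(6):
        s=np.linalg.lstsq(A,q[:,2],rcond=None)[0]; k=abs(A@s-q[:,2])<1; A,q=A[k],q[k]
    print(n,len(q),s, q.min(0),q.max(0))
pl((c["depth"]>0)&(abs(L[...,2]+11.6)<3)&(np.hypot(L[...,0],L[...,1])<20),"cap")
pl((c["depth"]>0)&(abs(P[...,2])<8),"table")
```

```text
cap 7037 [-1.42799324e-03  1.38454910e-03 -1.20632041e+01] [-19.87773514 -19.97678704 -13.09171789] [ 19.94007542  19.88260589 -11.02905744]
table 94679 [ 3.54823737e-04 -7.17019263e-05  2.17185171e+02] [-303.81695419 -354.33558417  216.10266869] [155.9971144  282.5675791  218.25439073]
```

The cap is level and its rim is 34 mm ahead of the TCP. I'm descending to just above the collar, then slowly.

{"fn": "jog_arm", "kwargs": {"translation": [[0,0,-0.02],[0,0,-0.037],[0,0,-0.046],[0,0,-0.051],[0,0,-0.055],[0,0,-0.058],[0,0,-0.06],[0,0,-0.06]], "rotation": [[0,0,0],[0,0,0],[0,0,0],[0,0,0],[0,0,0],[0,0,0],[0,0,0],[0,0,0]], "hand": [0.4,0.4,0.4,0.4,0.4,0.4,0.4,0.4]}}

```text
time_s: 9.05
position: [529.8, 254.7, 157.8]
tcp_rot: [-0.665, -3.07, 0.0]
contact_force: [-0.0, 0.0, 0.2]
opening: 50.9
grasp_force: 62.7
```

{"fn": "jog_arm", "kwargs": {"translation": [[0,0,-0.002],[0,0,-0.004],[0,0,-0.006],[0,0,-0.008],[0,0,-0.0095],[0,0,-0.011],[0,0,-0.011]], "rotation": [[0,0,0],[0,0,0],[0,0,0],[0,0,0],[0,0,0],[0,0,0],[0,0,0]], "hand": [0.4,0.4,0.4,0.4,0.4,0.4,0.4]}}

```text
time_s: 9.93
position: [529.9, 254.7, 146.7]
tcp_rot: [-0.665, -3.07, 0.0]
contact_force: [1.4, -1.0, 0.7]
opening: 50.8
grasp_force: 63.4
```

{"fn": "jog_arm", "kwargs": {"translation": [[0,0,-0.0005],[0,0,-0.001],[0,0,-0.0015],[0,0,-0.002],[0,0,-0.002]], "rotation": [[0,0,0],[0,0,0],[0,0,0],[0,0,0],[0,0,0]], "hand": [0.4,0.4,0.4,0.4,0.4]}}

```text
time_s: 10.55
position: [530.3, 254.8, 146.5]
tcp_rot: [0.665, 3.069, 0.001]
contact_force: [-6.1, -3.3, 29.0]
opening: 50.8
grasp_force: 66.5
```

Run:
```python
from h import *
st=r.read_state(); print(st["position"],st["contact_force"])
c=camera("wrist"); P=cloud(c,st)
m=(c["depth"]>0)&(np.hypot(P[...,0]-529.2,P[...,1]-254.9)<15)&(P[...,2]>140)&(P[...,2]<175); print("captop z",m.sum(),np.median(P[m],0), "rim",np.median(P[m],0)[2]-46)
c=camera("scene"); save("end.png",cv2.resize(c["image"][90:220,170:300],None,fx=4,fy=4,interpolation=cv2.INTER_CUBIC))
```

```text
[530.32836677 254.81417565 146.48871579] [-6.12345595 -3.286055   28.97858108]
captop z 4228 [528.61282182 255.11674938 158.61281793] rim 112.61281792950541
```

View pics/end.png

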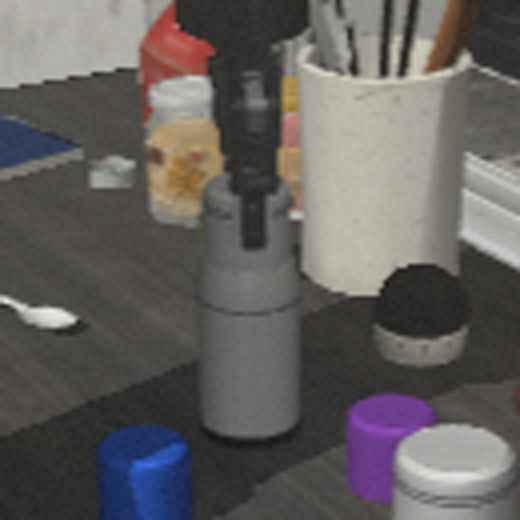

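The picture shows the cap seated on the upright sprayer. The rim reads 112.6 mm, where the shoulder read 112.4. I'll hold for a moment to check the push is steady.

{"fn": "jog_arm", "kwargs": {"translation": [[0,0,0.0002],[0,0,0.0002],[0,0,0.0002],[0,0,0.0002]], "rotation": [[0,0,0],[0,0,0],[0,0,0],[0,0,0]], "hand": [0.4,0.4,0.4,0.4]}}

```text
time_s: 11.15
position: [530.3, 254.8, 146.5]
tcp_rot: [0.665, 3.069, 0.001]
contact_force: [-5.5, -2.6, 25.1]
opening: 50.6
grasp_force: 66.0
```

```bash
python3 -c "
from rig import r
print(r.sign_off())"
```

```text
the job is handed in; nothing more can be done
None
```

The spray button was pressed fully down and sprang back up. The steel cap is home on the shoulder (rim measured at 112.6 mm), and the arm is still pressing it down with about 25 N; the job was handed in at about 11 s.

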